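Lock the bench scale: push the lock pin home and snap its spring cotter in

ROBOT

A 6-joint arm with a two-finger parallel gripper is mounted at the origin on the work surface. World frame = base frame: x ahead of the robot, y to its left, z up, the work surface at z = 0. Lengths are in m, angles in rad, forces in N, time in s.
With the tool pointing down it reaches from about 0.3 to 1 m from the base axis. Payload 5.1 kg.
Tool frame: the origin (TCP) lies on the mounting face of the last link; the fingertips stand ahead of it and the grasp point (between the pads) lies 171 mm ahead of it (bot.tips_ahead is the x of the fingertips in the tool frame, in m); x points along the fingers, y is the direction in which the jaws open and shut, and the axes are right-handed (so a half turn about x gives the same grasp; the last joint's range is limited). The gripper opens to 95 mm and grips with 3 to 60 N. Pads are 20 mm wide; open, the fingers measure 119 mm over their backs; the gripper's body (75 mm by 180 mm) begins 59 mm behind the grasp point.
Start: joints at [1.225, 0.124, 1.65, -0, 1.367, -0.083], TCP at [0.169, 0.628, 0.405] pointing down, gripper open.
Joint ranges: [-2.61, 2.61], [-1.02, 2.33], [0.03, 2.71], [-1.35, 4.49], [0.32, 2.68], [-2.91, 2.91]. Speed limits (rad/s): [2.57, 2.57, 3.14, 3.14, 3.14, 3.14].

INTERFACE

Orientations are given as a rotation vector (axis times angle).
In Python, from workcell import read_state, eyes, job, bot gives the robot as it stands.
- The arm moves only by the tool drive_tool, never from a script. Its argument "rows" is a list that holds one entry, the list of rows, each a list of 7 numbers: the shift along the tool's x, y, z each as a share of 50 mm, from -1 to 1, then the turn, a rotation vector about the tool's x, y, z each as a share of 6 degrees, from -1 to 1, then the gripper's target within -1 to 1 (fully open at 1, half-way at 0, shut at -1). A call has 1 to 20 rows; each row shifts and turns the commanded pose from where the row before left it, along the tool's axes as they then stand; what a row does not reach is not made up. A row lasts 1/8 s, in which the tool goes at most 62.5 mm and 10.7 degrees, less where a joint would pass 70% of its speed; a pose out of reach is approached as far as the arm can. A call with a number of a shift or a turn outside -1 to 1 is refused whole. A call with a gripper value outside its range is refused whole. The fingers move at their own pace and stop on an object; "newtons" is the grip in N (left out, the last holds). Time passes only in rows, so rows that do not move let the fingers close. It gives the time, the measured TCP pose, the force and the opening at its end, in the units of the state.
- read_state(): the state, without advancing time (a new reading comes with each control period).
- eyes.grab_frame(name): name is "scene" or "top" or "wrist"; returns a dict with "img" (480x640x3 uint8, red, green, blue), "depth" (480x640 float32, m along the optical axis (not along the pixel's ray), 0 where there is no reading), "camera_matrix" (3x3 intrinsics, pixels), "rvec" (rotation vector, rad) and "tvec" (3), from world to camera coordinates, as OpenCV has them. Camera axes: x right, y down, z forward; pixel columns grow to the right and rows downward; lengths in m; the calibration is good to about 2 mm. A picture is of the moment at which its call begins.
- job.hand_in(): hands the job in, once; it reports no verdict.
The state is a dict: "time": time; "q": joint angles; "dq": joint speeds; "tau": joint torques, N m; "position": TCP position; "tcp_rot": TCP orientation; "ft_force": force on the tool from outside, world axes, zero at the start; "torque": the same for the moment, N m; "opening": opening from 0.0 (shut) to 1.0 (fully open).
Only numpy, scipy, OpenCV 4.12 (cv2) and the standard library are available. Lean on these libraries where they do the work, as an engineer would, in place of code of your own. Each camera call takes 0.05 s, during which the arm holds its last target. There are 200 camera calls.

TASK

Lock the storeroom's bench scale for moving: push its steel lock pin fully home through the two lugs, then take the spring cotter from the wooden holder and press its straight leg down through the pin's cross hole (the lugs may be bolted up to 8 mm off their drawn place, so find the hole by feel) until the bow snaps round the pin, and let go of it there. Feel the parts in and do not force them (30 N is too much), and leave the other things alone.

Things in the scene. Friction and masses are not known exactly. Their poses are not given: they have to be found in the camera images.
- scale: Fixed bench scale; steel deck 300 x 340 mm, top 70 mm high, front edge 42 mm to +x of the origin. Origin on the table under the middle of the lock pin's seat; z up, y along the pin to its head. A bracket with two dark lugs, 36 (x) x 20 mm (y), tops 98 mm high, at y -45..-25 and +25..+45 mm, carries the pin, axis 80 mm high. Forces on scale, bracket and pin count as one.
- pin (a joint): How far the lock pin is drawn out towards +y of the scale, m: 0 = fully home (head against the lug, a hard stop), starts 0.020 to 0.034. About 4 N of friction; stays where left. Head: disc 38 mm diameter, its flat outer face at y = 57 mm + this value in the scale's frame, 80 mm high: push there towards -y. While out, the cross hole is hidden in the -y lug.
- pin_hole (a point): DRAWN centre of the cross hole with the pin home, in the scale's frame at y = -61, z = 80 mm (axes as the scale). The bracket is bolted tight on slotted holes: lugs, pin and hole really sit up to 8 mm to +x or -x of this, not in the reading. Pin 26 mm diameter; hole upright, right through, 9.5 mm square, no chamfer, 16 mm outside the -y lug, 19 mm from the pin's tail.
- holder: Fixed wooden block, 40 (x) x 130 (y) x 70 mm high, origin at the centre of its underside, two upright 10 mm square holes 68 mm deep at x = +13, y = -40 and +40 mm. The spring cotter stands in one, a plain headed pin (8 mm shank, 18 mm head, 8 mm tall) in the other; either may be in either.
- clip: Steel spring cotter, about 0.11 kg, upright, leg down in the holder. Origin on the leg's axis at the underside of the ferrule (x -12..+14, y -7..+7, z 0..12 mm), which rests on the holder. Below: the straight leg, 8 mm diameter; beside it at +x the bow, 5 mm wire in the xz plane, out to x = 20 mm, flared end at z = -53 mm. Goes in with x across the pin, bow on either side.
- clip_eye (a point): Centre of the cotter's coil eye, 23 mm above the clip's origin: a disc 26 mm in diameter, axis along the clip's y, top 36 mm above the origin, flat faces 14 mm apart: pinch these.
- clip_seat (a point): Point on the leg's axis 27 mm under the clip's origin: at the centre of the pin's cross hole when the cotter is home (the bow then hugs the pin; the ferrule is still 14 mm above the pin).
- clip_tip (a point): End of the straight leg, 65 mm under the clip's origin; cut square, no chamfer.
- bow (a joint): How far the sprung bow is bent from the leg, rad: 0 = relaxed (also when snapped round the pin), about 0.15 over the pin's widest part. It meets the pin once the leg's end is some 15 mm into the hole; pushing it over takes roughly 8 to 12 N, the force drops as it snaps, and rises again beyond home.
Things that resemble listed ones, but are neither listed nor needed, are in the scene too. What is shaped like the clip but blue, pink or purple is not meant.

How it is judged:
On the way, in this order (a step that is already met when the one before it is completed fails the run):
1. the lock pin is pushed fully home (within 2 mm) (value of joint pin below 0.002 m), for 0.2 s.
2. the cotter's leg is through the pin's cross hole and its bow has snapped round the pin (value of joint pin below 0.002 m and x of clip_seat in the frame of pin_hole between -0.011 and 0.011 m and y of clip_seat in the frame of pin_hole between -0.004 and 0.004 m and z of clip_seat in the frame of pin_hole between -0.004 and 0.004 m and angle between the z axis of clip and the z axis of pin_hole, either way round below 0.15 rad and angle between the y axis of clip and the y axis of pin_hole, either way round below 0.3 rad and value of joint bow below 0.06 rad), for 0.2 s.
At the end, for the whole second after the job is handed in: Lock pin home (within 2 mm); cotter released, at rest, leg through the hole: seat point within 4 mm of the drawn hole centre in height and along the pin, 11 mm across it; upright within 0.15 rad, square to the pin within 0.3 rad; bow relaxed round the pin (under 0.06 rad) (all of step 2 and linear speed of clip below 0.02 m/s and contact force between the fingers and clip below 0.1 N); the robot touches nothing.
It fails at once if the cotter is forced against the scale or its pin with more than 30 N (contact force between clip and scale above 30 N).
It fails at once if the robot presses on the scale or its pin with more than 30 N (contact force between any of the fingers, the arm and scale above 30 N).
It fails at once if a bystander is moved by more than 30 mm (distance of any of tin, jar, sauce1, sauce2, tape, carton, driver, plain_pin from where it was at the start of the episode above 0.03 m).
It also fails if it takes over 72 s, if anything falls off the work surface, if the arm or the gripper's body presses on something with over 40 N, if the wrist force passes 120 N, or if a joint passes its speed limit or range.

## Working session

There is one attempt and no reset: what is moved stays moved. The work goes in short steps, Python scripts to look and compute and a tool call to move; the robot and the scene stay as the last step left them, time stands still between calls to the robot, and variables do not carry over. Pictures are saved under pics/ and viewed, about 8 in all and at most 12, crops included, and the job is handed in when it is done.

Besides the shell and the picture viewer there is one more tool, called by a JSON object that holds its "fn" and its "kwargs", one argument or row to a line. drive_tool: Moves the arm, as the interface text tells. Its arguments: {"type":"object","properties":{"rows":{"type":"array","items":{"type":"array","items":{"type":"array","items":{"type":"number","minimum":-1,"maximum":1}}}},"newtons":{"type":"number"}},"required":["rows"]}

```bash
mkdir -p pics
cat > h.py <<'E'
import numpy as np, cv2, json
from scipy.spatial.transform import Rotation as R
from workcell import read_state, eyes, job, bot
def grab(n):
    f=eyes.grab_frame(n); np.savez(''+n+'.npz',**f); return f
def load(n): return dict(np.load(''+n+'.npz'))
def cloud(f):
    d=f['depth']; K=f['camera_matrix']; v,u=np.mgrid[:480,:640]
    c=np.stack([(u-K[0,2])/K[0,0]*d,(v-K[1,2])/K[1,1]*d,d],-1)
    M=R.from_rotvec(np.ravel(f['rvec'])).as_matrix()
    w=(c-np.ravel(f['tvec']))@M; w[d==0]=np.nan; return w
def save(f,name,crop=None,s=1):
    i=f['img'][:,:,::-1]
    if crop: i=i[crop[1]:crop[3],crop[0]:crop[2]]
    cv2.imwrite('pics/'+name+'.png',cv2.resize(i,None,fx=s,fy=s,interpolation=cv2.INTER_CUBIC))
E
python3 - <<'E'
from h import *
for n in('scene','top'):
    f=grab(n); save(f,n+'0')
    M=R.from_rotvec(np.ravel(f['rvec'])).as_matrix(); print(n,-M.T@np.ravel(f['tvec']),M[2])
s=read_state(); print({k:np.round(v,3) for k,v in s.items()}, bot.tips_ahead)
print(R.from_rotvec(s['tcp_rot']).as_matrix().round(3))
E
```

```text
scene [ 0.70937336 -0.62056995  0.50146812] [-0.39976918  0.67915623 -0.61557406]
top [ 0.36775809 -0.14780897  1.12222072] [ 0.06398807 -0.02521602 -0.99763204]
{'time': np.float64(0.1), 'q': array([ 1.225,  0.124,  1.652, -0.   ,  1.368, -0.083]), 'dq': array([-0.002, -0.   , -0.003,  0.002,  0.001, -0.001]), 'tau': array([ -0.   , -41.888, -36.11 ,   0.078,   0.046,  -0.   ]), 'position': array([0.169, 0.627, 0.404]), 'tcp_rot': array([ 0.205,  1.561, -0.208]), 'ft_force': array([ 0.02 , -0.808,  0.389]), 'torque': array([0.045, 0.011, 0.013]), 'opening': np.float64(1.002)} 0.1901
[[-0.001  0.26   0.966]
 [-0.002  0.966 -0.26 ]
 [-1.    -0.002 -0.   ]]
```

View pics/scene0.png

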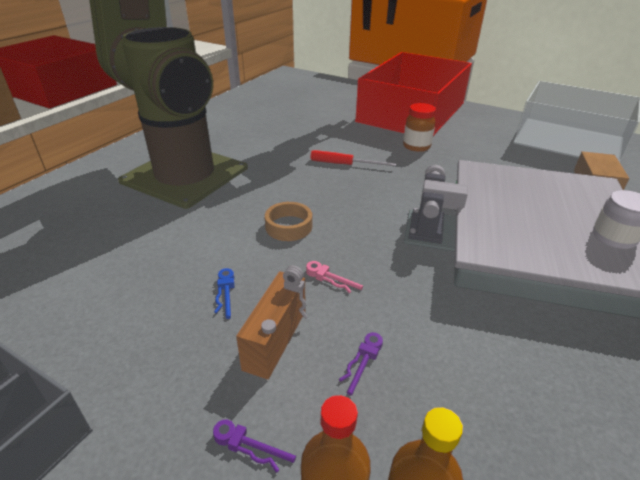

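View pics/top0.png

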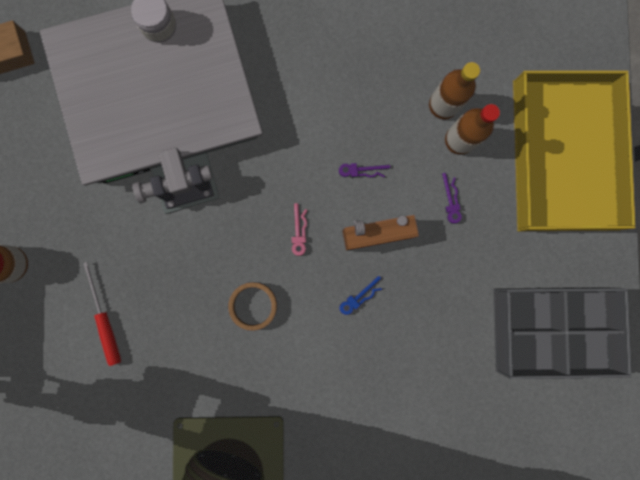

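The scene view shows the scale at right with its bracket at about (432,205) and the holder at (272,325), with the grey cotter at the far end (294,278) and the plain pin at (268,327). In the top view the bracket is at (175,185), the pin head at (140,190), and the cotter at (362,229).

Run:
```python
from h import *
f=load('top'); w=cloud(f); z=w[...,2]
print('table z',np.nanmedian(z[250:300,150:220]), 'px/mm', w[240,320,:2],w[240,321,:2])
def rect(m,name):
    m=cv2.morphologyEx(m.astype(np.uint8),cv2.MORPH_OPEN,np.ones((3,3)))
    n,l,st,_=cv2.connectedComponentsWithStats(m); k=1+np.argmax(st[1:,4]); p=w[l==k][:,:2].astype(np.float32)*1000
    r=cv2.minAreaRect(p); print(name,r,cv2.boxPoints(r).round(1).tolist(), np.nanmedian(z[l==k]))
v,u=np.mgrid[:480,:640]
rect((abs(z-.07)<.006)&(u<265)&(v<185),'deck')
rect((abs(z-.07)<.008)&(u>335)&(u<425)&(v>205)&(v<255),'holder')
# all high points near holder & bracket
m=(z>.076)&(u>335)&(u<425)&(v>205)&(v<255)
n,l,st,c=cv2.connectedComponentsWithStats(m.astype(np.uint8))
for k in range(1,n):
    p=w[l==k]; print('hold',st[k],p.mean(0).round(4),p[:,2].max())
m=(z>.05)&(u>125)&(u<220)&(v>140)&(v<215)
np.save('b.npy',w[m])
a=f['img'][140:260,110:430]; 
c1=cv2.resize(f['img'][145:215,120:220],None,fx=6,fy=6,interpolation=2)
c2=cv2.resize(f['img'][205:255,335:425],None,fx=6,fy=6,interpolation=2)
W=max(c1.shape[1],c2.shape[1]); pad=lambda c:np.pad(c,((0,0),(0,W-c.shape[1]),(0,0)))
o=np.vstack([pad(c1),pad(c2)])[:,:,::-1]; cv2.imwrite('pics/crop.png',cv2.resize(o,None,fx=.8,fy=.8))
```

```text
table z 0.0003980212351170212 px/mm [ 0.43315722 -0.17609067] [ 0.43318247 -0.17804226]
deck ((723.577880859375, 135.48861694335938), (302.3597412109375, 340.4407958984375), 16.024417877197266) [[531.2999877929688, 257.3999938964844], [625.2999877929688, -69.9000015258789], [915.9000244140625, 13.600000381469727], [821.9000244140625, 340.79998779296875]] 0.07026339691460026
holder ((444.19183349609375, -284.80718994140625), (40.13163757324219, 130.19845581054688), 10.067806243896484) [[413.1000061035156, -224.1999969482422], [435.79998779296875, -352.3999938964844], [475.29998779296875, -345.3999938964844], [452.6000061035156, -217.1999969482422]] 0.07054850721514129
hold [397 216  10   9  68] [ 0.464  -0.3218  0.0786] 0.08257963267278451
hold [354 220  10  16 132] [ 0.4493 -0.242   0.1005] 0.11132342562414128
hold [394 232   1   1   1] [ 0.4423 -0.3084  0.0765] 0.07649689865221694
```

View pics/crop.png

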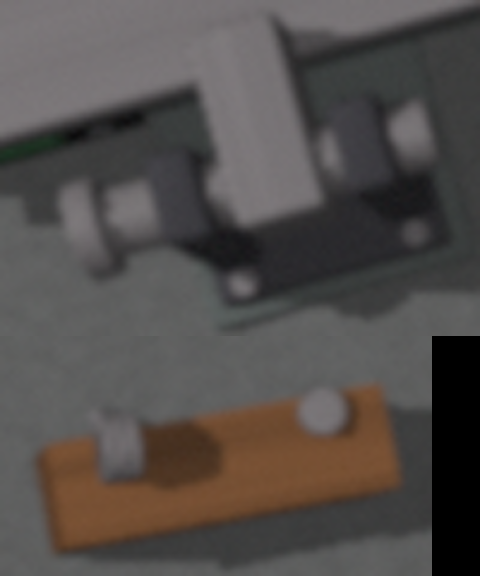

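```bash
cat >> h.py <<'E'
YS=np.radians(16.02); SX=np.array([np.cos(YS),np.sin(YS)]); SY=np.array([-np.sin(YS),np.cos(YS)])
mid=np.array([.5783,.09375]); SO=mid-.042*SX
def s2w(x,y): return SO+x*SX+y*SY
def w2s(p): d=np.asarray(p)[...,:2]-SO; return np.stack([d@SX,d@SY],-1)
E
python3 - <<'E'
from h import *
p=np.load('b.npy'); s=w2s(p); print('SO',SO)
# grid of heights, 6mm
for xx in range(40,-42,-5):
    r=[]
    for yy in range(100,-85,-5):
        m=(abs(s[:,0]*1000-xx)<2.5)&(abs(s[:,1]*1000-yy)<2.5); r.append('%3d'%(1000*np.median(p[m,2])) if m.any() else '  .')
    print('%4d'%xx,' '.join(r))
E
```

```text
SO [0.53793105 0.08215914]
  40   .   .   .   .   .   .   .   .   .  66   .   .   .   .   .   .   .  96  98  98  97  96  98  95   .   .   .  65   .   .   .  70   .   .   .   .   .
  35   .   .   .   .   .   .   .   .   .   .   .   .   .   .   .   .   .  98  97  96  98  98  98  94  71   .   .   .   .   .   .   .   .   .   .   .   .
  30   .   .   .   .   .   .   .   .   .   .   .   .   .   .   .   .   .  98  96  98  98  98 101  95  84   .   .   .   .   .   .   .   .   .   .   .   .
  25   .   .   .   .   .   .   .   .   .   .   .   .   .   .   .   .   .  97  98  99  99  98  99  96  93   .   .   .   .   .   .   .   .   .   .   .   .
  20   .   .   .   .   .   .   .   .   .   .   .   .   .   .   .   .   .  98  99  99  99  98  97  95  92   .   .   .   .   .   .   .   .   .   .   .   .
  15   .   .   .   .   .  90  90  89   .   .   .  94  97  97  95  88   .  98  98  99  98  98  95  95  85  94  97  96  98  97   .   .   .   .   .   .   .
  10   .   .   .   .   .  94  95  88  88  88  88  94  96  98  97  94  87  94  97  99  97  96  98  97  88  92  99  99  99  91  90  89  85   .   .   .   .
  
[... 827 characters left out ...]
  80   .  87  87  89  90  85  91  88   .  89  78  80  76  75   .   .   .   .   .   .   .
 -25   .   .   .   .   .   .   .   .   .   .   .   .   .   .   .   .   .   .   .   .   .   .   .   .   .   .   .   .   .   .   .   .   .   .   .   .   .
 -30   .   .   .   .   .   .   .   .   .   .   .   .   .   .   .   .   .   .   .   .   .   .   .   .   .   .   .   .   .   .   .   .   .   .   .   .   .
 -35   .   .   .   .   .   .   .   .   .   .   .   .   .   .   .   .   .   .   .   .   .   .   .   .   .   .   .   .   .   .   .   .   .   .   .   .   .
 -40   .   .   .   .   .   .   .   .   .   .   .   .   .   .   .   .   .   .   .   .   .   .   .   .   .   .   .   .   .   .   .   .   .   .   .   .   .
```

{"fn": "drive_tool", "kwargs": {
  "rows": [
    [[0,0,0,-0.865,0,0,-1],[0,0,0,-0.865,0,0,-1],[0,0,0,-0.865,0,0,-1],[0,0,0,-0.865,0,0,-1],[0,0,0,-0.865,0,0,-1],[0,0,0,-0.865,0,0,-1],[0,0,0,0,0,0,-1],[0,0,0,0,0,0,-1]]
  ],
  "newtons": 10
}}

```text
time: 1.1
position: [0.1688, 0.6276, 0.4044]
tcp_rot: [-0.22, 1.56, 0.219]
ft_force: [0.1, 0.4, 0.0]
opening: 0.218
```

```bash
cat >> h.py <<'E'
def st():
    s=read_state(); M=R.from_rotvec(s['tcp_rot']).as_matrix(); p=s['position']
    print('t',round(s['time'],2),'p',p.round(4),'scale xy',w2s(p).round(4),'tooly yaw',np.degrees(np.arctan2(M[1,1],M[0,1])).round(2),'x',M[:,0].round(3),'F',s['ft_force'].round(2),'q6',s['q'][5].round(3),'open',round(float(s['opening']),3)); return s,M
def togo(t):
    s,M=st(); print('to go tool mm',(1000*M.T@(np.array(t)-s['position'])).round(2))
E
python3 - <<'E'
from h import *
togo([*s2w(-.002,.115),.252+.06])
p=np.load('b.npy'); s=w2s(p)
for a,b in((.050,.062),(-.062,-.050)):
    m=(s[:,1]>a)&(s[:,1]<b)&(abs(s[:,0])<.011)
    from scipy.optimize import least_squares
    print(least_squares(lambda c:np.hypot(s[m,0]-c[0],p[m,2]-c[1])-.013,[0,.08]).x, m.sum())
E
```

```text
t 1.1 p [0.1688 0.6276 0.4044] scale xy [-0.2042  0.6261] tooly yaw 106.01 x [-0.    -0.001 -1.   ] F [0.07 0.45 0.04] q6 -0.625 open 0.218
to go tool mm [  92.55 -511.06  202.33]
[-0.00172613  0.08078531] 79
[-0.00185351  0.08040595] 78
```

{"fn": "drive_tool", "kwargs": {
  "rows": [
    [[0,-1,0.4,0,0,0,-1],[0,-1,0.4,0,0,0,-1],[0,-1,0.4,0,0,0,-1],[0,-1,0.4,0,0,0,-1],[0,-1,0.4,0,0,0,-1],[0,-1,0.4,0,0,0,-1],[0,-1,0.4,0,0,0,-1],[0,-1,0.4,0,0,0,-1],[0,-1,0.4,0,0,0,-1],[0,-1,0.4,0,0,0,-1],[0,-0.2,0.04,0,0,0,-1],[0,0,0,0,0,0,-1],[0,0,0,0,0,0,-1]]
  ]
}}

```text
time: 2.72
position: [0.5036, 0.1945, 0.4047]
tcp_rot: [-0.221, 1.56, 0.222]
ft_force: [-1.3, -0.9, -0.3]
opening: 0.001
```

Run:
```python
from h import *
togo([*s2w(-.002,.115),.252])
f=grab('wrist'); save(f,'w1')
```

```text
t 2.73 p [0.5036 0.1945 0.4047] scale xy [-0.002   0.1175] tooly yaw 106.15 x [-0.  0. -1.] F [-1.27 -0.89 -0.27] q6 -1.584 open 0.001
to go tool mm [ 1.5267e+02 -2.5400e+00  2.0000e-02]
```

View pics/w1.png

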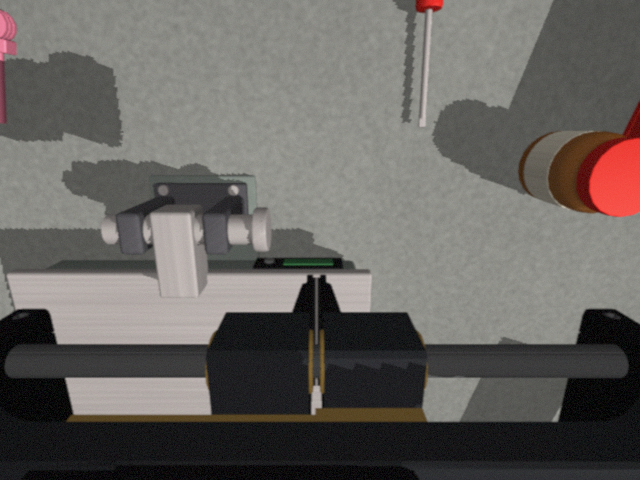

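The wrist view shows the pin head at (262,229), clear of the closed fingers, which are at (318,290).

{"fn": "drive_tool", "kwargs": {
  "rows": [
    [[0.8,0,0,0,0,0,-1],[0.8,0,0,0,0,0,-1],[0.8,0,0,0,0,0,-1],[0.6,0,0,0,0,0,-1],[0,-0.1,0,0,0,0,-1],[0,-0.1,0,0,0,0,-1],[0,-0.1,0,0,0,0,-1],[0,0,0,0,0,0,-1],[0,0,0,0,0,0,-1]]
  ]
}}

```text
time: 3.9
position: [0.5086, 0.1791, 0.2555]
tcp_rot: [-0.22, 1.558, 0.22]
ft_force: [0.4, -0.1, -0.5]
opening: 0.004
```

Run:
```python
from h import *
st()
```

```text
t 3.9 p [0.5086 0.1791 0.2555] scale xy [-0.0014  0.1013] tooly yaw 106.06 x [ 0.001  0.    -1.   ] F [ 0.42 -0.13 -0.45] q6 -1.612 open 0.004
```

{"fn": "drive_tool", "kwargs": {
  "rows": [
    [[0,-0.08,0,0,0,0,-1],[0,-0.08,0,0,0,0,-1],[0,-0.08,0,0,0,0,-1],[0,-0.08,0,0,0,0,-1],[0,-0.08,0,0,0,0,-1],[0,0,0,0,0,0,-1],[0,0,0,0,0,0,-1]]
  ]
}}

```text
time: 4.78
position: [0.5139, 0.16, 0.2547]
tcp_rot: [-0.22, 1.56, 0.22]
ft_force: [-0.0, 2.1, -0.4]
opening: 0.008
```

{"fn": "drive_tool", "kwargs": {
  "rows": [
    [[0,-0.04,0,0,0,0,-1],[0,-0.04,0,0,0,0,-1],[0,0,0,0,0,0,-1]]
  ]
}}

```text
time: 5.15
position: [0.5151, 0.156, 0.2547]
tcp_rot: [-0.22, 1.56, 0.22]
ft_force: [-0.2, 3.6, -0.9]
opening: 0.007
```

{"fn": "drive_tool", "kwargs": {
  "rows": [
    [[0,-0.04,0,0,0,0,-1],[0,-0.02,0,0,0,0,-1],[0,0,0,0,0,0,-1]]
  ]
}}

```text
time: 5.52
position: [0.5159, 0.1531, 0.2547]
tcp_rot: [-0.22, 1.56, 0.22]
ft_force: [-0.5, 3.6, -0.1]
opening: 0.006
```

Run:
```python
from h import *
st()
```

```text
t 5.53 p [0.5159 0.1531 0.2547] scale xy [-0.0016  0.0743] tooly yaw 106.08 x [-0. -0. -1.] F [-0.53  3.64 -0.13] q6 -1.663 open 0.006
```

Sliding at about 4 N. Now 1 mm steps until the stop.

{"fn": "drive_tool", "kwargs": {
  "rows": [
    [[0,-0.03,0,0,0,0,-1],[0,-0.03,0,0,0,0,-1],[0,0,0,0,0,0,-1]]
  ]
}}

```text
time: 5.9
position: [0.5167, 0.1502, 0.2547]
tcp_rot: [-0.22, 1.56, 0.22]
ft_force: [-0.8, 3.0, -0.1]
opening: 0.003
```

{"fn": "drive_tool", "kwargs": {
  "rows": [
    [[0,-0.02,0,0,0,0,-1],[0,0,0,0,0,0,-1]]
  ]
}}

```text
time: 6.15
position: [0.517, 0.1493, 0.2547]
tcp_rot: [-0.22, 1.56, 0.22]
ft_force: [-1.9, 5.1, -1.1]
opening: 0.007
```

{"fn": "drive_tool", "kwargs": {
  "rows": [
    [[0,-0.02,0,0,0,0,-1],[0,0,0,0,0,0,-1]]
  ]
}}

```text
time: 6.4
position: [0.5173, 0.1483, 0.2547]
tcp_rot: [-0.22, 1.56, 0.22]
ft_force: [-0.0, 4.1, -1.4]
opening: 0.004
```

{"fn": "drive_tool", "kwargs": {
  "rows": [
    [[0,-0.02,0,0,0,0,-1],[0,0,0,0,0,0,-1]]
  ]
}}

```text
time: 6.65
position: [0.5175, 0.1474, 0.2547]
tcp_rot: [-0.22, 1.56, 0.22]
ft_force: [-1.7, 2.9, -0.8]
opening: 0.004
```

{"fn": "drive_tool", "kwargs": {
  "rows": [
    [[0,-0.02,0,0,0,0,-1],[0,0,0,0,0,0,-1]]
  ]
}}

```text
time: 6.9
position: [0.5178, 0.1464, 0.2547]
tcp_rot: [-0.22, 1.56, 0.22]
ft_force: [-2.2, 2.6, -1.0]
opening: 0.005
```

{"fn": "drive_tool", "kwargs": {
  "rows": [
    [[0,-0.01,0,0,0,0,-1],[0,0,0,0,0,0,-1]]
  ]
}}

```text
time: 7.15
position: [0.518, 0.146, 0.2547]
tcp_rot: [-0.22, 1.56, 0.22]
ft_force: [-0.1, 4.3, -1.4]
opening: 0.007
```

{"fn": "drive_tool", "kwargs": {
  "rows": [
    [[0,-0.015,0,0,0,0,-1],[0,0,0,0,0,0,-1]]
  ]
}}

```text
time: 7.4
position: [0.5182, 0.1452, 0.2547]
tcp_rot: [-0.22, 1.56, 0.22]
ft_force: [-1.4, 4.1, -1.1]
opening: 0.007
```

{"fn": "drive_tool", "kwargs": {
  "rows": [
    [[0,-0.015,0,0,0,0,-1],[0,0,0,0,0,0,-1]]
  ]
}}

```text
time: 7.65
position: [0.5183, 0.1448, 0.2547]
tcp_rot: [-0.22, 1.56, 0.221]
ft_force: [-0.9, 4.6, -1.0]
opening: 0.006
```

{"fn": "drive_tool", "kwargs": {
  "rows": [
    [[0,-0.01,0,0,0,0,-1],[0,0,0,0,0,0,-1]]
  ]
}}

```text
time: 7.9
position: [0.5184, 0.1446, 0.2547]
tcp_rot: [-0.219, 1.56, 0.222]
ft_force: [-1.3, 7.2, -2.3]
opening: 0.004
```

{"fn": "drive_tool", "kwargs": {
  "rows": [
    [[0,-0.01,0,0,0,0,-1],[0,0,0,0,0,0,-1]]
  ]
}}

```text
time: 8.15
position: [0.5184, 0.1444, 0.2547]
tcp_rot: [-0.218, 1.56, 0.222]
ft_force: [-1.2, 9.3, -0.8]
opening: 0.007
```

{"fn": "drive_tool", "kwargs": {
  "rows": [
    [[0,0.2,0,0,0,0,-1],[0,0.1,0,0,0,0,-1],[-0.7,0,0,0,0,0,-1],[-0.8,0,0,0,0,0,0],[-0.8,-0.5,-0.2,0,0,0,0],[-0.5,-1,-0.4,0,0,0,0],[0,-1,-0.4,0,0,0,0],[0,-0.4,-0.2,0,0,0,0],[0,0,0,0,0,0,0],[0,0,0,0,0,0,0]]
  ]
}}

```text
time: 9.4
position: [0.4971, 0.0025, 0.3948]
tcp_rot: [-0.221, 1.559, 0.22]
ft_force: [-0.2, -0.5, -0.9]
opening: 0.496
```

Run:
```python
from h import *
st()
f=grab('wrist'); save(f,'w2')
w=cloud(f); s=w2s(w); np.savez('w2.npz',**f)
from scipy.optimize import least_squares
z=w[...,2]
for a,b in((-.079,-.068),(-.056,-.048),(-.078,-.048),(.049,.056)):
    m=(s[...,1]>a)&(s[...,1]<b)&(abs(s[...,0]+.002)<.012)&(z>.083)&(z<.099)
    r=least_squares(lambda c:np.hypot(s[m][:,0]-c[0],z[m]-c[1])-.013,[0,.08]) if m.sum()>5 else None
    print(a,b,m.sum(),r and r.x.round(4))
m=(abs(s[...,0]+.002)<.004)&(z>.085)&(z<.097)&(s[...,1]<-.04); print('tail end',np.nanmin(s[m][:,1]) if m.any() else 0)
m=(abs(s[...,0]+.002)<.015)&(z>.085)&(z<.105); print('head end',np.nanmax(s[m][:,1]) if m.any() else 0)
```

```text
t 9.4 p [0.4971 0.0025 0.3948] scale xy [-0.0612 -0.0653] tooly yaw 106.09 x [ 0. -0. -1.] F [-0.18 -0.55 -0.91] q6 -1.955 open 0.496
-0.079 -0.068 332 [-0.0004  0.0796]
-0.056 -0.048 249 [-0.0009  0.0793]
-0.078 -0.048 864 [-0.0011  0.0791]
0.049 0.056 172 [-0.0025  0.0854]
tail end -0.0787274753611952
head end 0.05741684310650561
```

View pics/w2.png

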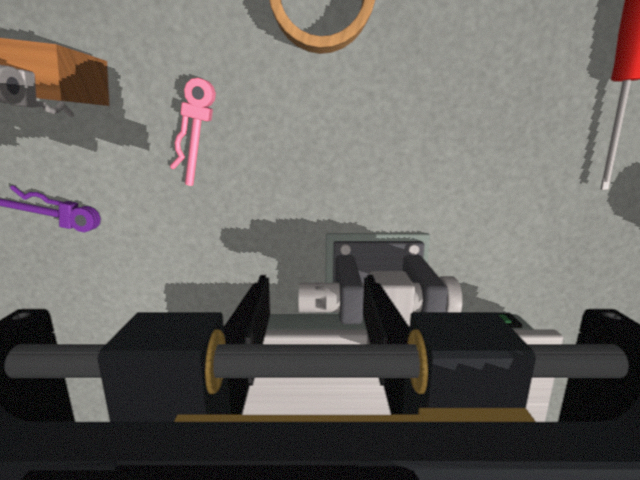

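The pin is home: its tail is at y=-78.7 mm and the head face at 57.4 mm. The cross hole shows as a dark spot near (321,298). Next I locate it precisely, along with the wrist axes for the holder.

```bash
cat >> h.py <<'E'
def pix2plane(f,u,v,z):
    K=f['camera_matrix'];M=R.from_rotvec(np.ravel(f['rvec'])).as_matrix();c=-M.T@np.ravel(f['tvec'])
    d=M.T@np.array([(u-K[0,2])/K[0,0],(v-K[1,2])/K[1,1],1]); return c+d*(z-c[2])/d[2]
E
python3 - <<'E'
from h import *
f=load('w2'); g=cv2.cvtColor(f['img'],cv2.COLOR_RGB2GRAY)
print(g[280:316:2,296:346:2])
for uv in((314,290),(328,290),(314,304),(328,304),(321,298)): print(uv,w2s(pix2plane(f,*uv,.093)).round(4))
H=np.array([.4500,-.2431]); togo([*H,.395])
q=pix2plane(f,15,85,.106);print('eye approx',q)
E
```

```text
[[ 96  96  94  92  97  94  95  99 102 101  98  97  95 101  90  86  99  93
   82  50  38  37  36  36  43]
 [ 99  91  91  91  86  87  87  90  92  89  85  83  90  88  86  87  89  90
   78  66  58  51  39  43  45]
 [101  92  86  91  86  88  90  87  88  90  82  86  89  89  91  88  90  92
   88  90  92  81  42  41  44]
 [ 96  99 105  97 103 102 104  97  99  96  82  83  86  89  99 102 101 102
  100 100 100  95  50  44  52]
 [101 104 118 117 115 117 116 117 119 113  83  90  93  99 109 119 110 102
  105 100 104 100  54  57  70]
 [ 95 113 137 136 134 136 137 137 136 134 126 126 124 126 125 135 134 117
  109 114 109 106  58  59  81]
 [ 96 119 146 147 149 149 147 145 146 148 149 152 148 152 149 148 149 146
  138 119 117 113  60  64  86]
 [ 93 124 158 159 159 158 156 158 160 159 160 161 162 163 158 162 165 163
  164 160 131 117  61  63  85]
 [ 95 129 171 172 169 175 171 174 170 171 176 173 172 162 147 160 178 179
  178 183 158 125  66  62  82]
 [ 88 139 190 187 183 187 187 186 186 183 150 144 131 122 110 152 193 191
  189 190 166 128  67  65  80]
 [ 95 140 187 188 190 188 190 189 187 177 103  84 
[... 469 characters left out ...]
  91]
 [ 91 122 172 176 173 174 171 171 173 173 179 177 175 175 164 172 178 179
  172 146 108  95  57  71  84]
 [ 95 100 123 125 120 128 124 122 127 128 121 119 119 123 119 124 125 124
  104  90  91  80  50  66  86]
 [ 71  68  67  72  68  70  68  66  68  69  73  71  69  72  69  70  73  73
   69  69  71  57  46  65  90]]
(314, 290) [-0.0134 -0.0659]
(328, 290) [-0.0134 -0.0542]
(314, 304) [-0.0005 -0.0659]
(328, 304) [-0.0005 -0.0541]
(321, 298) [-0.006 -0.06 ]
t 9.45 p [0.4972 0.0028 0.3948] scale xy [-0.0611 -0.065 ] tooly yaw 106.13 x [ 0. -0. -1.] F [-0.01  1.36  0.43] q6 -1.955 open 0.502
to go tool mm [-2.2000e-01 -2.2310e+02 -1.1362e+02]
eye approx [ 0.44781783 -0.22314697  0.106     ]
```

{"fn": "drive_tool", "kwargs": {
  "rows": [
    [[0,-0.9,-0.455,0,0,0,0],[0,-0.9,-0.455,0,0,0,0],[0,-0.9,-0.455,0,0,0,0],[0,-0.9,-0.455,0,0,0,0],[0,-0.86,-0.45,0,0,0,0],[0,0,0,1,0,0,0],[0,0,0,0,0,0,0],[0,0,0,0,0,0,0]]
  ]
}}

```text
time: 10.45
position: [0.4502, -0.2428, 0.3946]
tcp_rot: [-0.141, 1.566, 0.141]
ft_force: [-0.3, 0.2, -1.1]
opening: 0.504
```

Run:
```python
from h import *
togo([.4500,-.2431,.264])
f=grab('wrist'); save(f,'w3')
w=cloud(f); z=w[...,2]
m=(abs(w[...,0]-.45)<.04)&(abs(w[...,1]+.243)<.03)&(z>.085)&(z<.115)
p=w[m].astype(np.float32); print(m.sum(),p.mean(0),p[:,2].max())
r=cv2.minAreaRect(p[:,:2]*1000); print(r)
```

```text
t 10.45 p [ 0.4502 -0.2428  0.3946] scale xy [-0.174  -0.2881] tooly yaw 100.26 x [-0.  0. -1.] F [-0.32  0.18 -1.05] q6 -2.349 open 0.504
to go tool mm [130.63  -0.3   -0.24]
554 [ 0.44818282 -0.24247216  0.10208486] 0.10658671
((450.1402587890625, -242.14401245117188), (24.39201545715332, 13.376026153564453), 9.79608154296875)
```

View pics/w3.png

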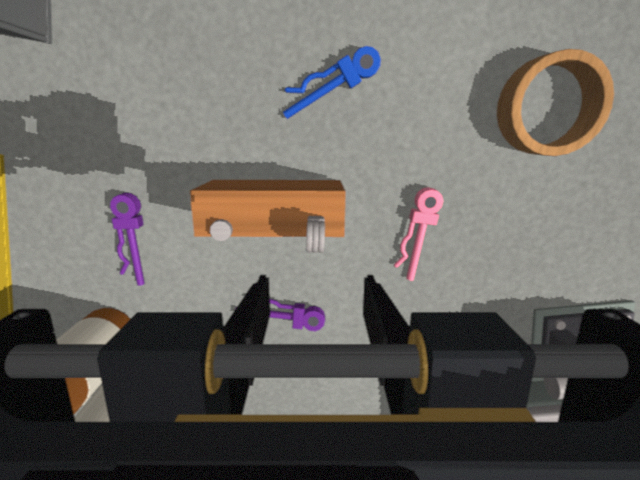

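The cotter's eye at (316,236) is upright and square to the holder, and the jaws straddle it. Going down to pinch it.

{"fn": "drive_tool", "kwargs": {
  "rows": [
    [[0.8,0,0,0,0,0,0],[0.8,0,0,0,0,0,0],[0.6,0,0,0,0,0,0],[0.4,0,0,0,0,0,0],[0,0,0,0,0,0,0],[0,0,0,0,0,0,-0.5],[0,0,0,0,0,0,-1],[0,0,0,0,0,0,-1],[0,0,0,0,0,0,-1],[0,0,0,0,0,0,-1],[0,0,0,0,0,0,-1],[0,0,0,0,0,0,-1]]
  ],
  "newtons": 40
}}

```text
time: 12.0
position: [0.4499, -0.2437, 0.2653]
tcp_rot: [-0.138, 1.566, 0.138]
ft_force: [-1.5, 0.7, 5.1]
opening: 0.145
```

Run:
```python
from h import *
st()
```

```text
t 12.0 p [ 0.4499 -0.2437  0.2653] scale xy [-0.1746 -0.2889] tooly yaw 100.08 x [ 0. -0. -1.] F [-1.54  0.72  5.07] q6 -2.348 open 0.145
```

{"fn": "drive_tool", "kwargs": {
  "rows": [
    [[-0.2,0,0,0,0,0,-1],[-0.4,0,0,0,0,0,-1],[-0.6,0,0,0,0,0,-1],[-0.7,0,0,0,0,0,-1],[-0.6,0,0,0,0,0,-1],[-0.2,0,0,-1,0,0,-1],[0,0.6,0.45,0,0,0,-1],[0,0.9,0.7,0,0,0,-1],[0,0.9,0.7,0,0,0,-1],[0,0.9,0.7,0,0,0,-1],[0,0.7,0.5,0,0,0,-1],[0,0.4,0.3,0,0,0,-1],[0,0.16,0.1,0,0,0,-1],[0,0,0,0,0,0,-1],[0,0,0,0,0,0,-1]]
  ]
}}

```text
time: 13.88
position: [0.5521, 0.0224, 0.3997]
tcp_rot: [-0.22, 1.56, 0.219]
ft_force: [-0.2, 0.2, -1.9]
opening: 0.143
```

Run:
```python
from h import *
togo([*s2w(-.0019,-.0604),.365])
f=grab('wrist'); save(f,'w4',(200,180,440,360),3); f=grab('scene'); save(f,'s4',(370,90,530,250),3)
```

```text
t 13.88 p [0.5521 0.0224 0.3997] scale xy [-0.0029 -0.0614] tooly yaw 106.02 x [-0. -0. -1.] F [-0.22  0.17 -1.95] q6 -1.907 open 0.143
to go tool mm [34.67  0.97  1.  ]
```

View pics/w4.png

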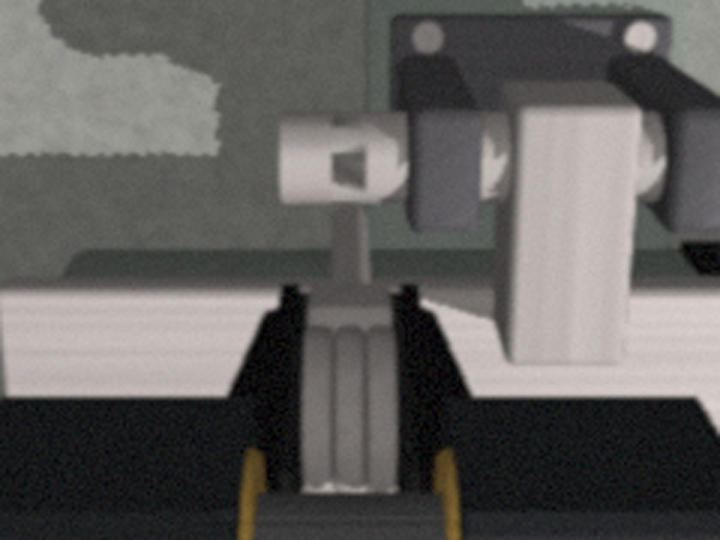

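View pics/s4.png

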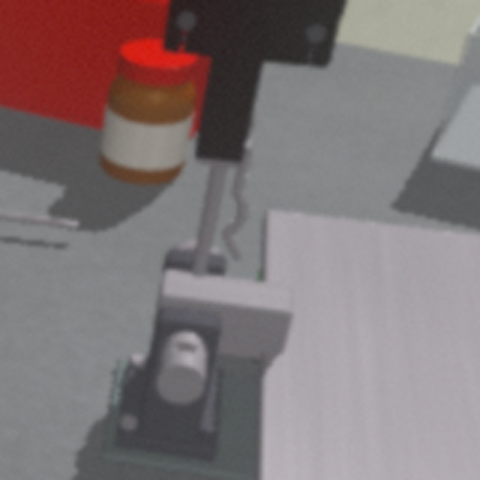

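The wrist crop shows the leg's end at crop (350,205), with the hole at (350,167). The scene crop shows the leg upright above the pin tail, with the bow towards the deck. Next: the tip and hole positions from the same wrist picture.

Run:
```python
from h import *
f=load('wrist'); g=cv2.cvtColor(f['img'],cv2.COLOR_RGB2GRAY)
M=R.from_rotvec(np.ravel(f['rvec'])).as_matrix(); c=-M.T@np.ravel(f['tvec']); print('cam scale',w2s(c),c[2],'fwd',M[2])
np.set_printoptions(linewidth=250)
print('cols 304..332'); 
for r in range(226,276,2): print(r,g[r,304:332])
```

```text
cam scale [-0.08483826 -0.06070211] 0.3791192683365709 fwd [ 0.27621707  0.08047878 -0.95771984]
cols 304..332
226 [144 149 148 147 149 146 152 148 150 150 154 151 152 153 153 151 151 151 153 151 152 149 152 150 155 151 147 136]
228 [157 156 158 160 162 158 164 165 162 166 165 165 161 160 155 147 141 146 154 168 165 168 170 165 169 166 168 164]
230 [173 177 171 178 176 175 167 161 159 156 149 142 136 130 123 120 112 126 154 174 176 179 176 176 180 181 176 174]
232 [184 182 183 182 181 172 140 101  90  93  95  94  96  93  92  93  96 116 157 178 185 185 184 187 183 185 184 183]
234 [185 185 184 184 185 178 145  98  82  85  90  92  96  94  98 103 107 125 161 183 186 188 185 185 188 188 187 184]
236 [186 183 183 182 185 173 144  96  87  84  85  83  85  91  94  97 102 126 159 181 184 183 186 187 188 183 188 185]
238 [182 180 183 186 186 172 147 107  94  91  86  89  82  83  85  91  94 117 160 183 182 186 186 184 186 187 185 185]
240 [178 179 178 182 179 177 153 129 111 102  99 105  95  91  91  82  88 119 155 177 183 182 181 185 182 182 181 183]
242 [177 171 175 175 178 176 176 175 173 163 
[... 1204 characters left out ...]
 87  86  84  87  88]
264 [ 55  60  56  63  56  62  66  77  78  84  82  81  81  86  82  89 104 110 101  75  64  62  62  60  59  61  60  64]
266 [ 59  57  60  62  62  62  69  73  80  82  82  81  81  82  84  87 101 110  99  74  64  60  62  66  63  56  57  62]
268 [ 64  64  54  62  63  66  70  78  80  81  80  79  80  83  82  87 103 110 105  87  66  64  65  61  66  66  61  70]
270 [ 64  65  67  65  60  70  72  76  81  82  77  78  81  77  86  89  99 110 106  87  70  59  65  63  64  67  63  61]
272 [ 67  73  69  73  67  71  70  84  79  81  86  78  80  77  82  89  99 107 109  90  71  68  72  69  76  73  76  69]
274 [79 71 81 78 78 77 77 79 79 81 77 78 73 80 78 83 86 95 95 89 80 78 80 83 78 80 81 80]
```

Run:
```python
from h import *
f=load('wrist')
print('hole',w2s(pix2plane(f,316.1,236,.093)))
zt=.3997-.2603
for v in(248,249,250): print('tip -x edge',w2s(pix2plane(f,316.2,v,zt))+[.004,0])
print('leg at z.16',w2s(pix2plane(f,316.2,256,.16)))
K=f['camera_matrix'];print(K[0,0])
```

```text
hole [-0.00092488 -0.06034509]
tip -x edge [-0.00192452 -0.06033436]
tip -x edge [-0.00119943 -0.06033432]
tip -x edge [-0.00047313 -0.06033428]
leg at z.16 [-0.00737275 -0.06036568]
366.48371385887197
```

{"fn": "drive_tool", "kwargs": {
  "rows": [
    [[0.4,0,0.006,0,0,0,-1],[0.3,0,0,0,0,0,-1],[0.1,0,0,0,0,0,-1],[0,0,0,0,0,0,-1],[0,0,0,0,0,0,-1]]
  ]
}}

```text
time: 14.6
position: [0.5528, 0.0233, 0.3603]
tcp_rot: [-0.221, 1.559, 0.22]
ft_force: [-0.4, -0.0, -1.2]
opening: 0.144
```

Run:
```python
from h import *
st()
f=grab('wrist'); save(f,'w5',(260,190,380,290),6)
```

```text
t 14.6 p [0.5528 0.0233 0.3603] scale xy [-0.0019 -0.0606] tooly yaw 106.09 x [ 0.001 -0.    -1.   ] F [-0.38 -0.03 -1.21] q6 -1.906 open 0.144
```

View pics/w5.png

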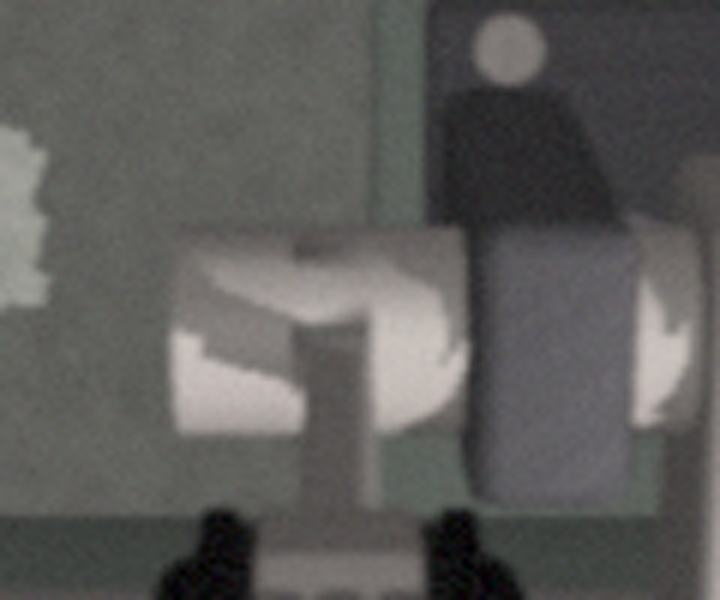

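Run:
```python
from h import *
np.set_printoptions(linewidth=250)
st()
f=load('wrist'); g=cv2.cvtColor(f['img'],cv2.COLOR_RGB2GRAY)
for r in range(238,264): print(r,g[r,305:327])
for v in (243,244,245): print('hole ctr',v,w2s(pix2plane(f,315.1,v,.0921))+[.00475,0])
for v in (247,248,249,250): print('tip ctr',v,w2s(pix2plane(f,316.5,v,.100))+[.004,0])
```

```text
t 14.65 p [0.5529 0.0234 0.3605] scale xy [-0.0019 -0.0606] tooly yaw 106.09 x [ 0.001 -0.    -1.   ] F [-0.3   0.97 -0.64] q6 -1.906 open 0.148
238 [153 157 156 156 154 156 158 158 155 158 158 159 157 156 156 158 158 155 158 158 158 157]
239 [160 156 158 158 164 161 161 164 157 162 164 165 164 162 157 161 159 163 165 165 163 164]
240 [158 164 162 164 163 163 169 168 166 168 171 168 164 160 159 154 159 167 167 167 173 173]
241 [144 155 160 166 172 176 173 174 176 171 174 166 160 153 146 143 152 169 176 178 175 175]
242 [128 133 136 149 164 171 177 176 173 166 162 151 146 135 133 131 146 171 181 183 180 182]
243 [126 123 126 127 130 146 156 156 150 147 139 134 125 121 111 116 138 167 185 191 185 186]
244 [129 128 127 113 102 108 112 116 111 107 106 101 101  97 102 101 132 168 186 190 184 191]
245 [128 131 125 111  88  91  92  97  97  94  96  96  94  99  94  99 136 172 191 193 189 189]
246 [128 128 128 105  88  87  94  94  98  94 101 100 100 104 104 111 138 171 191 194 196 195]
247 [126 127 124 108  90  83  88  91  94  94 100  99 102 105 105 112 139 175 194 195 192 195]
248 [127 129 12
[... 1057 characters left out ...]
85  85  80  82  82  84  93 108 122 150 172 174 175 178]
260 [157 161 164 164 156 124  90  82  85  84  86  86  87  88  96 106 123 145 164 165 163 161]
261 [147 149 146 150 142 112  86  85  87  87  82  82  86  87  92 108 118 136 144 149 140 135]
262 [120 116 116 114 104  91  84  82  83  85  87  84  83  90  94 105 119 118 121 118 114 107]
263 [ 97  95  96  93  83  88  79  83  84  86  83  86  88  85  92 105 114 115 106  98  97  91]
hole ctr 243 [-0.00097119 -0.06038729]
hole ctr 244 [-0.00022802 -0.06038703]
hole ctr 245 [ 0.00051638 -0.06038677]
tip ctr 247 [-0.00132979 -0.0594131 ]
tip ctr 248 [-0.00060555 -0.05941205]
tip ctr 249 [ 0.00011989 -0.05941099]
tip ctr 250 [ 0.00084653 -0.05940994]
```

The 6x crop shows the leg centred at u=316.2 over a hole centred at 314.9, so the cotter is about 0.9 mm too far to +y. In x it is aligned.

{"fn": "drive_tool", "kwargs": {
  "rows": [
    [[0,-0.018,0,0,0,0,-1],[0.05,0,0,0,0,0,-1],[0.04,0,0,0,0,0,-1],[0,0,0,0,0,0,-1],[0,0,0,0,0,0,-1]]
  ]
}}

```text
time: 15.28
position: [0.5529, 0.0225, 0.3552]
tcp_rot: [-0.22, 1.56, 0.22]
ft_force: [0.1, -0.3, -1.4]
opening: 0.146
```

{"fn": "drive_tool", "kwargs": {
  "rows": [
    [[0.03,0,0,0,0,0,-1],[0.03,0,0,0,0,0,-1],[0,0,0,0,0,0,-1]]
  ]
}}

```text
time: 15.65
position: [0.5528, 0.0225, 0.352]
tcp_rot: [-0.22, 1.56, 0.22]
ft_force: [-0.3, 0.2, -1.3]
opening: 0.144
```

{"fn": "drive_tool", "kwargs": {
  "rows": [
    [[0.03,0,0,0,0,0,-1],[0,0,0,0,0,0,-1]]
  ]
}}

```text
time: 15.9
position: [0.5528, 0.0225, 0.3506]
tcp_rot: [-0.22, 1.56, 0.22]
ft_force: [-0.1, -0.2, -0.2]
opening: 0.145
```

{"fn": "drive_tool", "kwargs": {
  "rows": [
    [[0.02,0,0,0,0,0,-1],[0,0,0,0,0,0,-1]]
  ]
}}

```text
time: 16.15
position: [0.5528, 0.0225, 0.3497]
tcp_rot: [-0.22, 1.56, 0.22]
ft_force: [-0.1, -0.3, -0.4]
opening: 0.144
```

{"fn": "drive_tool", "kwargs": {
  "rows": [
    [[0.03,0,0,0,0,0,-1],[0,0,0,0,0,0,-1]]
  ]
}}

```text
time: 16.4
position: [0.5528, 0.0225, 0.3481]
tcp_rot: [-0.22, 1.56, 0.22]
ft_force: [0.2, -0.1, -0.8]
opening: 0.147
```

{"fn": "drive_tool", "kwargs": {
  "rows": [
    [[0.03,0,0,0,0,0,-1],[0,0,0,0,0,0,-1]]
  ]
}}

```text
time: 16.65
position: [0.5528, 0.0225, 0.3466]
tcp_rot: [-0.22, 1.56, 0.22]
ft_force: [0.1, -0.8, -0.7]
opening: 0.147
```

{"fn": "drive_tool", "kwargs": {
  "rows": [
    [[0.03,0,0,0,0,0,-1],[0.03,0,0,0,0,0,-1],[0,0,0,0,0,0,-1]]
  ]
}}

```text
time: 17.02
position: [0.5528, 0.0225, 0.3435]
tcp_rot: [-0.22, 1.56, 0.22]
ft_force: [-0.6, -1.0, -1.7]
opening: 0.148
```

Run:
```python
from h import *
st(); print(read_state()['torque'])
```

```text
t 17.02 p [0.5528 0.0225 0.3435] scale xy [-0.0022 -0.0615] tooly yaw 106.08 x [-0.  0. -1.] F [-0.6  -1.02 -1.68] q6 -1.908 open 0.148
[0.09308363 0.02702681 0.02278614]
```

The leg has gone about 10 mm into the hole with no resistance. Continuing down, and watching the force.

{"fn": "drive_tool", "kwargs": {
  "rows": [
    [[0.04,0,0,0,0,0,-1],[0.04,0,0,0,0,0,-1],[0,0,0,0,0,0,-1]]
  ]
}}

```text
time: 17.4
position: [0.5528, 0.0225, 0.3394]
tcp_rot: [-0.22, 1.56, 0.22]
ft_force: [0.7, -0.3, -1.9]
opening: 0.144
```

{"fn": "drive_tool", "kwargs": {
  "rows": [
    [[0.04,0,0,0,0,0,-1],[0.04,0,0,0,0,0,-1],[0,0,0,0,0,0,-1]]
  ]
}}

```text
time: 17.77
position: [0.5528, 0.0225, 0.3355]
tcp_rot: [-0.22, 1.56, 0.22]
ft_force: [0.1, 0.4, -1.0]
opening: 0.143
```

{"fn": "drive_tool", "kwargs": {
  "rows": [
    [[0.03,0,0,0,0,0,-1],[0.03,0,0,0,0,0,-1],[0,0,0,0,0,0,-1]]
  ]
}}

```text
time: 18.15
position: [0.5528, 0.0225, 0.3326]
tcp_rot: [-0.22, 1.56, 0.22]
ft_force: [0.3, 0.1, -1.5]
opening: 0.148
```

{"fn": "drive_tool", "kwargs": {
  "rows": [
    [[0.03,0,0,0,0,0,-1],[0.03,0,0,0,0,0,-1],[0,0,0,0,0,0,-1]]
  ]
}}

```text
time: 18.52
position: [0.5528, 0.0225, 0.3295]
tcp_rot: [-0.22, 1.56, 0.22]
ft_force: [0.2, -1.4, -1.2]
opening: 0.145
```

Run:
```python
from h import *
f=grab('scene'); g=grab('wrist')
a=cv2.resize(f['img'][140:240,390:480],(405,450),interpolation=2); b=cv2.resize(g['img'][190:290,275:365],(405,450),interpolation=2)
cv2.imwrite('pics/s6.png',np.hstack([a,b])[:,:,::-1])
```

```text
(no output)
```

View pics/s6.png

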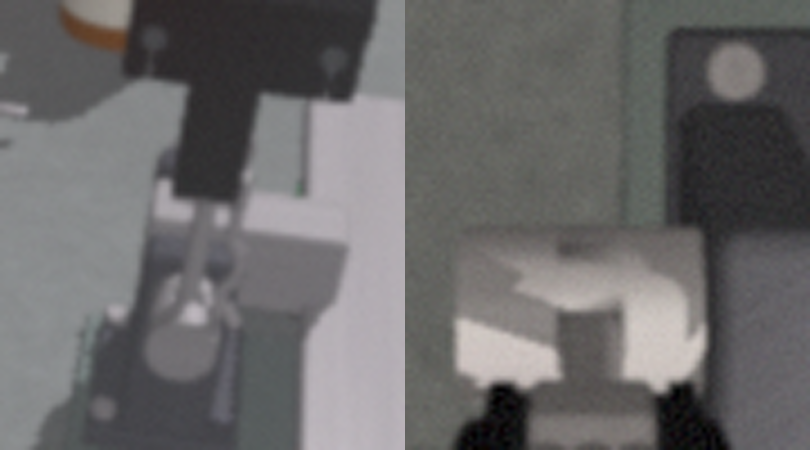

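The leg is in the hole, at (190,310) in the left half of the picture, and the bow's flare at (232,310) is just reaching the pin's side. Continuing.

{"fn": "drive_tool", "kwargs": {
  "rows": [
    [[0.03,0,0,0,0,0,-1],[0.03,0,0,0,0,0,-1],[0,0,0,0,0,0,-1]]
  ]
}}

```text
time: 19.0
position: [0.553, 0.0225, 0.3268]
tcp_rot: [-0.22, 1.559, 0.22]
ft_force: [0.9, -0.4, -0.5]
opening: 0.143
```

{"fn": "drive_tool", "kwargs": {
  "rows": [
    [[0.03,0,0,0,0,0,-1],[0.03,0,0,0,0,0,-1],[0,0,0,0,0,0,-1]]
  ]
}}

```text
time: 19.38
position: [0.5534, 0.0225, 0.3248]
tcp_rot: [-0.22, 1.557, 0.22]
ft_force: [2.0, 1.4, 3.9]
opening: 0.146
```

{"fn": "drive_tool", "kwargs": {
  "rows": [
    [[0.03,0,0,0,0,0,-1],[0.03,0,0,0,0,0,-1],[0,0,0,0,0,0,-1]]
  ]
}}

```text
time: 19.75
position: [0.5535, 0.0224, 0.3225]
tcp_rot: [-0.221, 1.557, 0.22]
ft_force: [-0.2, -0.4, 7.4]
opening: 0.146
```

{"fn": "drive_tool", "kwargs": {
  "rows": [
    [[0.03,0,0,0,0,0,-1],[0.03,0,0,0,0,0,-1],[0,0,0,0,0,0,-1]]
  ]
}}

```text
time: 20.12
position: [0.5532, 0.0225, 0.3179]
tcp_rot: [-0.22, 1.557, 0.22]
ft_force: [4.1, 1.0, 0.5]
opening: 0.148
```

{"fn": "drive_tool", "kwargs": {
  "rows": [
    [[0.03,0,0,0,0,0,-1],[0.03,0,0,0,0,0,-1],[0,0,0,0,0,0,-1]]
  ]
}}

```text
time: 20.5
position: [0.553, 0.0225, 0.3144]
tcp_rot: [-0.22, 1.559, 0.22]
ft_force: [6.2, 1.7, -1.4]
opening: 0.149
```

{"fn": "drive_tool", "kwargs": {
  "rows": [
    [[0.03,0,0,0,0,0,-1],[0.03,0,0,0,0,0,-1],[0,0,0,0,0,0,-1]]
  ]
}}

```text
time: 20.88
position: [0.5528, 0.0226, 0.311]
tcp_rot: [-0.22, 1.56, 0.221]
ft_force: [4.8, 1.6, -0.9]
opening: 0.14
```

{"fn": "drive_tool", "kwargs": {
  "rows": [
    [[0.03,0,0,0,0,0,-1],[0.03,0,0,0,0,0,-1],[0,0,0,0,0,0,-1]]
  ]
}}

```text
time: 21.25
position: [0.5526, 0.0225, 0.3076]
tcp_rot: [-0.22, 1.561, 0.221]
ft_force: [5.9, 1.0, -1.8]
opening: 0.148
```

{"fn": "drive_tool", "kwargs": {
  "rows": [
    [[0.03,0,0,0,0,0,-1],[0.03,0,0,0,0,0,-1],[0,0,0,0,0,0,-1]]
  ]
}}

```text
time: 21.62
position: [0.5526, 0.0224, 0.305]
tcp_rot: [-0.22, 1.561, 0.22]
ft_force: [4.1, 0.9, -3.5]
opening: 0.149
```

{"fn": "drive_tool", "kwargs": {
  "rows": [
    [[0.03,0,0,0,0,0,-1],[0,0,0,0,0,0,-1]]
  ]
}}

```text
time: 21.88
position: [0.5527, 0.0224, 0.3038]
tcp_rot: [-0.22, 1.561, 0.22]
ft_force: [2.6, 0.6, -2.4]
opening: 0.144
```

{"fn": "drive_tool", "kwargs": {
  "rows": [
    [[0.02,0,0,0,0,0,-1],[0,0,0,0,0,0,-1],[0,0,0,0,0,0,-1]]
  ]
}}

```text
time: 22.25
position: [0.5528, 0.0224, 0.3031]
tcp_rot: [-0.22, 1.56, 0.22]
ft_force: [2.9, 1.2, -2.2]
opening: 0.143
```

Run:
```python
from h import *
st()
f=grab('scene'); g=grab('wrist')
a=cv2.resize(f['img'][140:240,390:480],(495,550),interpolation=2)
cv2.imwrite('pics/s7.png',a[:,:,::-1])
```

```text
t 22.25 p [0.5528 0.0224 0.3031] scale xy [-0.0022 -0.0615] tooly yaw 106.08 x [-0.001 -0.    -1.   ] F [ 2.88  1.16 -2.15] q6 -1.908 open 0.143
```

View pics/s7.png

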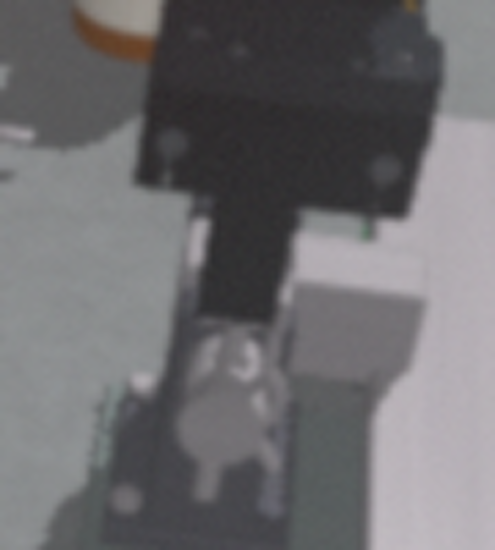

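The leg stands out below the pin at (207,485), with the bow hooked round its side at (270,440). One last millimetre, then release and check.

{"fn": "drive_tool", "kwargs": {
  "rows": [
    [[0.02,0,0,0,0,0,-1],[0,0,0,0,0,0,-1],[0,0,0,0,0,0,-1]]
  ]
}}

```text
time: 22.72
position: [0.5528, 0.0224, 0.3023]
tcp_rot: [-0.22, 1.56, 0.22]
ft_force: [2.1, 0.6, -0.7]
opening: 0.146
```

{"fn": "drive_tool", "kwargs": {
  "rows": [
    [[0,0,0,0,0,0,-0.6],[0,0,0,0,0,0,-0.4],[0,0,0,0,0,0,-0.4],[0,0,0,0,0,0,-0.4],[0,0,0,0,0,0,-0.4]]
  ]
}}

```text
time: 23.35
position: [0.5528, 0.0224, 0.3022]
tcp_rot: [-0.22, 1.56, 0.22]
ft_force: [-0.0, -0.9, -0.6]
opening: 0.295
```

{"fn": "drive_tool", "kwargs": {
  "rows": [
    [[-0.2,0,0,0,0,0,-0.4],[-0.6,0,0,0,0,0,-0.4],[-0.8,0,0,0,0,0,-0.4],[-0.8,0,-0.6,0,0,0,-0.4],[0,0,-0.6,0,0,0,-0.4],[0,0,0,0,0,0,-0.4],[0,0,0,0,0,0,-0.4]]
  ]
}}

```text
time: 24.22
position: [0.4955, 0.0059, 0.4224]
tcp_rot: [-0.22, 1.559, 0.22]
ft_force: [-0.4, 0.8, 0.5]
opening: 0.3
```

Run:
```python
from h import *
st()
g=grab('wrist'); f=grab('scene'); t=grab('top')
for n,h in(('wrist',g),('top',t)):
    w=cloud(h); s=w2s(w); z=w[...,2]
    m=(abs(s[...,0]+.002)<.03)&(abs(s[...,1]+.061)<.013)&(z>.112)&(z<.2)
    print(n,'eye top',m.sum(),np.nanpercentile(z[m],[50,90,98]),s[m].min(0),s[m].max(0))
    m=(abs(s[...,0]+.002)<.02)&(abs(s[...,1]-.055)<.03)&(z>.088)&(z<.105)
    if m.any(): print('head',np.nanmax(s[m][:,1]))
a=cv2.resize(f['img'][140:240,390:480],(405,450),interpolation=2); b=cv2.resize(g['img'][150:330,230:410],(395,450),interpolation=2)
cv2.imwrite('pics/s8.png',np.hstack([a,b])[:,:,::-1])
```

```text
t 24.23 p [0.4955 0.0059 0.4224] scale xy [-0.0619 -0.0616] tooly yaw 106.08 x [ 0.  0. -1.] F [-0.44  0.81  0.51] q6 -1.948 open 0.3
wrist eye top 636 [0.13691255 0.13998893 0.14076094] [-0.01261344 -0.06704801] [ 0.01169056 -0.05310733]
head 0.05752108444015165
  return np.nanmean(a, axis, out=out, keepdims=keepdims)
Traceback (most recent call last):
ValueError: zero-size array to reduction operation minimum which has no identity
```

Run:
```python
from h import *
g=load('wrist'); f=load('scene'); w=cloud(g); s=w2s(w); z=w[...,2]
m=(abs(s[...,0]+.002)<.012)&(abs(s[...,1]+.035)<.006); print('lug top',np.nanmedian(z[m]),m.sum())
for n,h in(('wrist',g),('scene',f)):
    w=cloud(h); s=w2s(w); z=w[...,2]
    for x in range(-16,16,4):
        m=(abs(s[...,0]-x/1000)<.002)&(abs(s[...,1]+.061)<.009)&(z>.105)&(z<.17); print(n,x,m.sum(),np.nanmedian(z[m]).round(4) if m.any() else '',np.nanmax(z[m]).round(4) if m.any() else '')
a=cv2.resize(f['img'][140:240,390:480],(405,450),interpolation=2); b=cv2.resize(g['img'][150:330,230:410],(395,450),interpolation=2)
cv2.imwrite('pics/s8.png',np.hstack([a,b])[:,:,::-1])
```

```text
lug top 0.09752939998456972 169
wrist -16 0  
wrist -12 222 0.1251 0.1366
wrist -8 159 0.1354 0.1395
wrist -4 101 0.1389 0.1412
wrist 0 85 0.1397 0.1417
wrist 4 65 0.1395 0.141
wrist 8 44 0.138 0.1393
wrist 12 10 0.1354 0.136
scene -16 0  
scene -12 27 0.1254 0.1344
scene -8 50 0.1244 0.1382
scene -4 51 0.1274 0.1406
scene 0 50 0.1276 0.1408
scene 4 51 0.1259 0.1405
scene 8 51 0.1254 0.1397
scene 12 39 0.117 0.1349
```

View pics/s8.png

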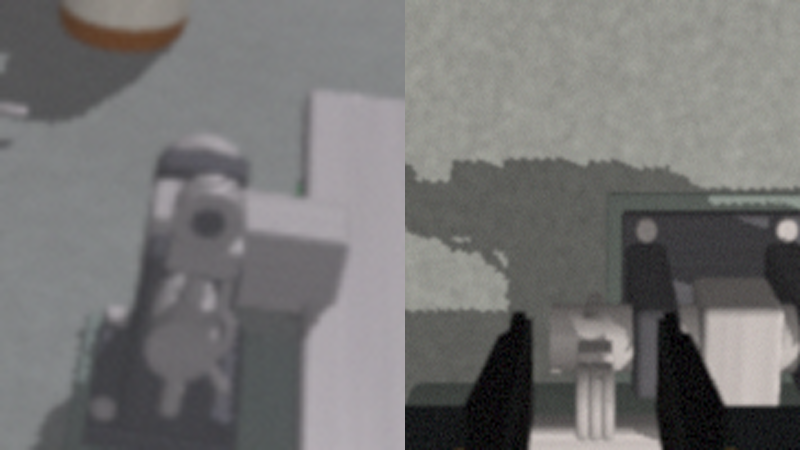

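The cotter is free and hanging on the pin: the eye is at (208,222), with the leg and bow showing below the pin at (170,400) and (225,395). Its top reads a little low, so I check the height against the lug tops with both cameras.

Run:
```python
from h import *
for n in('wrist','scene','wrist','scene','wrist','scene'):
    h=grab(n); w=cloud(h); s=w2s(w); z=w[...,2]
    L=(abs(s[...,0]+.002)<.012)&(abs(s[...,1]+.035)<.007)&(z>.09)
    E=(abs(s[...,0]+.001)<.004)&(abs(s[...,1]+.061)<.006)&(z>.135)
    H=(abs(s[...,0]+.002)<.016)&(abs(s[...,1]+.061)<.012)&(z>.119)
    # circle fit of the eye's rim, r=13
    from scipy.optimize import least_squares
    T=H&(z>.130)
    r=least_squares(lambda c:np.hypot(s[T][:,0]-c[0],z[T]-c[1])-.013,[0,.13],loss='soft_l1',f_scale=.0005).x
    print(n,'lug',np.nanmedian(z[L]).round(4),np.nanmax(z[L]).round(4),'eye',np.nanmedian(z[E]).round(4),np.nanmax(z[E]).round(4),'centre',r.round(4),T.sum())
st()
```

```text
wrist lug 0.0974 0.0988 eye 0.1396 0.1414 centre [0.0009 0.1268] 499
scene lug 0.0977 0.0982 eye 0.1399 0.1409 centre [0.0003 0.1258] 128
wrist lug 0.0975 0.0993 eye 0.1396 0.1417 centre [0.001  0.1269] 501
scene lug 0.0975 0.0979 eye 0.1395 0.1414 centre [-1.000e-04  1.258e-01] 129
wrist lug 0.0974 0.0994 eye 0.1395 0.1426 centre [0.0009 0.1268] 498
scene lug 0.0978 0.0986 eye 0.1402 0.1413 centre [0.0002 0.1258] 126
t 24.68 p [0.4954 0.0059 0.422 ] scale xy [-0.0619 -0.0616] tooly yaw 106.09 x [-0.  0. -1.] F [-0.7   0.14 -0.19] q6 -1.948 open 0.302
```

Both cameras put the cotter about 2.5 mm below nominal. That is inside the 4 mm tolerance, but the margin is thin. I'll regrip gently, lift it 2.5 mm and release.

{"fn": "drive_tool", "kwargs": {
  "rows": [
    [[0,0,0.6,0,0,0,-0.4],[0,0,0.6,0,0,0,-0.4],[0,0,0,0,0,0,-0.4],[0.8,0,0,0,0,0,-0.4],[0.8,0,0,0,0,0,-0.4],[0.6,0,0,0,0,0,-0.4],[0.2,0,0,0,0,0,-0.4],[0,0,0,0,0,0,-0.4],[0,0,0,0,0,0,-0.4]]
  ],
  "newtons": 15
}}

```text
time: 25.8
position: [0.5534, 0.0224, 0.3042]
tcp_rot: [-0.221, 1.557, 0.22]
ft_force: [-0.2, -1.2, -0.4]
opening: 0.303
```

{"fn": "drive_tool", "kwargs": {
  "rows": [
    [[0,0,0,0,0,0,-1],[0,0,0,0,0,0,-1],[0,0,0,0,0,0,-1],[0,0,0,0,0,0,-1]]
  ]
}}

```text
time: 26.3
position: [0.5532, 0.0224, 0.3031]
tcp_rot: [-0.221, 1.558, 0.22]
ft_force: [0.1, -0.4, 2.9]
opening: 0.147
```

{"fn": "drive_tool", "kwargs": {
  "rows": [
    [[-0.02,0,0,0,0,0,-1],[0,0,0,0,0,0,-1],[0,0,0,0,0,0,-1]]
  ]
}}

```text
time: 26.68
position: [0.5531, 0.0225, 0.3034]
tcp_rot: [-0.22, 1.559, 0.22]
ft_force: [3.5, -0.3, 0.6]
opening: 0.148
```

{"fn": "drive_tool", "kwargs": {
  "rows": [
    [[-0.02,0,0,0,0,0,-1],[0,0,0,0,0,0,-1],[0,0,0,0,0,0,-1]]
  ]
}}

```text
time: 27.05
position: [0.5528, 0.0226, 0.3041]
tcp_rot: [-0.22, 1.56, 0.221]
ft_force: [1.5, 0.8, -0.5]
opening: 0.146
```

{"fn": "drive_tool", "kwargs": {
  "rows": [
    [[-0.02,0,0,0,0,0,-1],[0,0,0,0,0,0,-1],[0,0,0,0,0,0,-1],[0,0,0,0,0,0,-1]]
  ]
}}

```text
time: 27.55
position: [0.5527, 0.0224, 0.305]
tcp_rot: [-0.22, 1.56, 0.22]
ft_force: [0.5, 0.6, -1.6]
opening: 0.146
```

{"fn": "drive_tool", "kwargs": {
  "rows": [
    [[-0.01,0,0,0,0,0,-1],[0,0,0,0,0,0,-1],[0,0,0,0,0,0,-1],[0,0,0,0,0,0,-1]]
  ]
}}

```text
time: 28.05
position: [0.5529, 0.0224, 0.3057]
tcp_rot: [-0.22, 1.56, 0.22]
ft_force: [-0.3, 1.2, 0.2]
opening: 0.145
```

{"fn": "drive_tool", "kwargs": {
  "rows": [
    [[0,0,0,0,0,0,-0.6],[0,0,0,0,0,0,-0.4],[0,0,0,0,0,0,-0.4],[0,0,0,0,0,0,-0.4],[0,0,0,0,0,0,-0.4]]
  ]
}}

```text
time: 28.68
position: [0.5529, 0.0225, 0.3058]
tcp_rot: [-0.22, 1.559, 0.22]
ft_force: [-0.2, -0.0, 0.1]
opening: 0.297
```

{"fn": "drive_tool", "kwargs": {
  "rows": [
    [[-0.2,0,0,0,0,0,-0.4],[-0.6,0,0,0,0,0,-0.4],[-0.8,0,0,0,0,0,-0.4],[-0.8,0,-0.6,0,0,0,-0.4],[0,0,-0.6,0,0,0,-0.4],[0,0,0,0,0,0,-0.4],[0,0,0,0,0,0,-0.4]]
  ]
}}

```text
time: 29.55
position: [0.4955, 0.0059, 0.4258]
tcp_rot: [-0.22, 1.559, 0.22]
ft_force: [-0.0, -0.8, 0.3]
opening: 0.302
```

```bash
cat > m.py <<'E'
from h import *
from scipy.optimize import least_squares
for n in('wrist','scene','wrist','scene'):
    h=grab(n); w=cloud(h); s=w2s(w); z=w[...,2]
    L=(abs(s[...,0]+.002)<.012)&(abs(s[...,1]+.035)<.007)&(z>.09)
    E=(abs(s[...,0]+.001)<.004)&(abs(s[...,1]+.061)<.006)&(z>.135)
    T=(abs(s[...,0]+.002)<.016)&(abs(s[...,1]+.061)<.012)&(z>.130)
    r=least_squares(lambda c:np.hypot(s[T][:,0]-c[0],z[T]-c[1])-.013,[0,.13],loss='soft_l1',f_scale=.0005).x
    print(n,'lug',np.nanmedian(z[L]).round(4),'eye',np.nanmedian(z[E]).round(4),np.nanmax(z[E]).round(4),'centre',r.round(4),'y',np.nanpercentile(s[T][:,1],[2,98]).round(4),T.sum())
    m=(abs(s[...,0]+.002)<.02)&(abs(s[...,1]-.055)<.03)&(z>.088)&(z<.105)
    if m.any(): print('head',np.nanmax(s[m][:,1]))
st()
E
python3 m.py
```

```text
wrist lug 0.0976 eye 0.1393 0.1411 centre [0.0013 0.1266] y [-0.0662 -0.0532] 457
head 0.0575279430575054
scene lug 0.0975 eye 0.1396 0.1406 centre [0.0004 0.1258] y [-0.0709 -0.0569] 124
head 0.054520889581953266
wrist lug 0.0974 eye 0.1391 0.1412 centre [0.0013 0.1265] y [-0.0669 -0.0531] 484
head 0.057395230901276004
scene lug 0.0981 eye 0.1394 0.141 centre [0.0003 0.1257] y [-0.0706 -0.0559] 125
head 0.05544986425943808
t 29.75 p [0.4958 0.006  0.4252] scale xy [-0.0616 -0.0616] tooly yaw 106.1 x [-0.001  0.    -1.   ] F [-0.1   0.33 -0.03] q6 -1.948 open 0.298
```

The cotter settles back to the same height, so that is its natural rest on the pin and it isn't jammed. Handing in.

```bash
python3 -c "
from h import *
print(job.hand_in()); st()"
```

```text
the job is handed in; nothing more can be done
None
the job is handed in; nothing more can be done
```

The lock pin is fully home and the spring cotter is through its cross hole, released and at rest, and I have handed the job in. No verdict was given.

- **Pin:** I pushed it in 1–2 mm steps. It slid at about 4 N and met its stop with about 9 N. The last check put the head face at 57.4–57.5 mm, against 57 mm when home.
- **Finding the hole:** the wrist camera showed the leg about 0.9 mm off the hole, and after that correction it entered without resistance. No feel search was needed.
- **Cotter:** the bow went over the pin at about 7–8 N and the force then dropped off. The scene camera showed the leg and bow below the pin after release. I could not measure the bow angle directly.
- **Check that disagreed:** both cameras put the eye about 2.5–3 mm below its nominal height, while the arm's own reading at release said nominal. The tolerance is 4 mm, so it is inside but with little margin. I regripped it, raised the tool about 2.5 mm and let go, and it settled back to the same height, so I take that as its natural rest.
- **Clear of everything:** the gripper finished about 6 cm to the side and 12 cm above its position at release, with near-zero wrist force. The clock stood at about 30 s of the 72 s. I did not check the bystanders' positions at the end.

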